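# Pack the carving kit in layers

## Task

Pack the wood-carving kit into the red case from the bottom up: first put the palm gouge fully down into its foam pocket, then the try square fully down into its own, then set the plywood tray level in the case on the white corner posts above them, and last stand the round tin upright in the green-lined half of the tray. Let go of everything, and leave the glue bottle and the carved block where they are.

Things in the scene. Friction and masses are not known exactly. Their poses are not given: they have to be found in the camera images.
- gouge: loose palm gouge lying flat: orange-brown handle 56 (x) x 28 (y) x 30 mm high, then along +x a brass ferrule and a steel blade 10 wide, 5 thick, at mid height (clear of the bench). Handle x -58 to -2, blade tip x 58. Origin: mid-length, at the height of the handle's underside, z up. 70 g, balances near x -15; grip the handle across y at its middle, x -30.
- square: loose L-shaped try square lying flat: dark red-brown stock 20 (x) x 70 (y) x 24 mm high with brass dots, and a steel blade 4 thick, flush with the underside, at x -25 to 45, y 13 to 35; stock at x -45 to -25. Origin: mid-length, at the underside, z up. 100 g. Grip the stock across x at its middle (x -35, y 0), fingertips at least 6 above its underside to clear the blade.
- tray: loose plywood tray 130 (x) x 170 mm (y), walls 22 high, 5 thick, floor 5 thick, 300 g. A partition along x at y 0 carries an upright grip plate 60 (x) x 12 (y), top 62 above the underside: pinch it across y. Two compartments 120 x 74, centred at y +43 (floor lined green) and y -43 (bare). Origin: centre of the underside, z up.
- tin: loose round closed steel tin, blue band and blue disc on the lid, 48 mm diameter, 30 mm high, 100 g. Origin: centre of its underside, z up. In the tray keep the fingers along the tray's x: across y there is no room for them beside the grip plate.
- case: fixed open red case 152 (x) x 192 mm (y), walls 6 thick, rim 62 above the bench, floor 6 thick. White posts 15 x 15 in the inner corners, tops 48 above the bench, carry the tray, its long side along the case's (either way round), 5 to spare each side. The foam blocks lie on the floor at y +45 and -45, either one on either side. Origin: centre of the underside, z up.
- gouge_foam: fixed black-grey foam block 140 (x) x 90 (y) x 22 mm in the case; pocket floor 6 above its underside. Yellow-floored pocket: handle part x -62 to 2, 36 wide; blade slot x 2 to 62, 22 wide; finger cut-out x -48 to -12, 82 wide, as deep, floor light grey. The gouge's origin goes to x 0, y 0, z 6, axes parallel (blade to +x); 4 to spare, drops in by its weight. Origin: centre of the underside, z up.
- square_foam: fixed dark blue-grey foam block, same size and heights as the other, with an L-shaped pocket (mm): stock part x -49 to -21, y -39 to 39; blade part x -21 to 49, y 9 to 39; finger cut-out x -66 to -4, y -18 to 18, as deep, floor light grey. The square's origin goes to x 0, y 0, z 6, axes parallel; 4 to spare, drops in by its weight. Origin: centre of the underside, z up.
- glue: bystander: upright white bottle with a black label and green cap, 56 mm diameter, 120 mm high. Origin: centre of its underside.
- carving: bystander: pale wood block with a carved dark rosette, 70 x 70 x 30 mm high. Origin: centre of its underside.
Mind the look-alikes: they are no part of the job. Of the things that look like the square, take the one that is farthest to the robot's right at the start.

How it is judged:
On the way, in this order (a step that is already met when the one before it is completed fails the run):
1. the gouge lies fully down in its foam pocket (x of gouge in the frame of gouge_foam between -0.008 and 0.008 m and y of gouge in the frame of gouge_foam between -0.008 and 0.008 m and z of gouge in the frame of gouge_foam between 0.002 and 0.01 m and angle between the x axis of gouge and the x axis of gouge_foam, either way round below 0.15 rad and angle between gouge's own z axis and vertical below 0.1 rad), for 0.2 s.
2. then the try square lies fully down in its foam pocket (x of square in the frame of square_foam between -0.008 and 0.008 m and y of square in the frame of square_foam between -0.008 and 0.008 m and z of square in the frame of square_foam between 0.002 and 0.01 m and angle between the x axis of square and the x axis of square_foam, either way round below 0.15 rad and angle between square's own z axis and vertical below 0.1 rad), for 0.2 s.
3. then the tray sits level on the corner posts of the case (horizontal distance between tray and case below 0.01 m and z of tray in the frame of case between 0.044 and 0.052 m and angle between tray's own z axis and vertical below 0.06 rad), for 0.2 s.
4. then the tin stands in the green-lined half of the tray (x of tin in the frame of tray between -0.042 and 0.042 m and y of tin in the frame of tray between 0.025 and 0.061 m and z of tin in the frame of tray between 0.001 and 0.009 m and angle between tin's own z axis and vertical below 0.1 rad), for 0.2 s.
At the end, for the whole second after the job is handed in: Gouge and square in their own pockets (8 mm sideways, 4 mm in height, 0.15 rad turn, 0.1 rad tilt); tray within 10 mm of the case centre, 4 mm of the post height, level to 0.06 rad; tin upright on the floor of the tray's green half; all still (20 mm/s) (all of step 1 and all of step 2 and all of step 3 and all of step 4 and linear speed of each of gouge, square, tray, tin below 0.02 m/s); the robot touches nothing.
It fails at once if the glue bottle is pushed more than 30 mm from its place (distance of glue from where it was at the start of the episode above 0.03 m).
It fails at once if the carved block is pushed more than 30 mm from its place (distance of carving from where it was at the start of the episode above 0.03 m).
It also fails if it takes over 128 s, if anything falls off the work surface, if the arm or the gripper's body presses on something with over 40 N, if the wrist force passes 120 N, or if a joint passes its speed limit or range.

## Robot

A 6-joint arm with a two-finger parallel gripper is mounted at the origin on the work surface. World frame = base frame: x ahead of the robot, y to its left, z up, the work surface at z = 0. Lengths are in m, angles in rad, forces in N, time in s.
With the tool pointing down it reaches from about 0.35 to 0.975 m from the base axis. Payload 4.9 kg.
Tool frame: the origin (TCP) lies midway between the tips of the shut fingers; the grasp point (between the pads) lies 19 mm behind it; z points along the fingers, y is the line along which they close (so a half turn about z gives the same grasp; the last joint's range is limited). The gripper opens to 85 mm and grips with 20 to 120 N. Pads are 22 mm wide; open, the fingers measure 114 mm over their backs; the gripper's body (76 mm by 85 mm) begins 54 mm behind the grasp point. The pads swing forward as they close: fully open they stand 13 mm farther back than shut.
Start: joints at [1.045, 0.053, 1.613, -0, 1.476, -0.119], TCP at [0.247, 0.574, 0.231] pointing down, gripper open.
Joint ranges: [-3.01, 3.01], [-1.01, 2.22], [0.06, 2.58], [-1.02, 4.17], [0.09, 2.62], [-3.14, 3.14]. Speed limits (rad/s): [2.57, 2.57, 3.14, 3.14, 3.14, 3.14].

## Interface

Orientations are given as a rotation vector (axis times angle).
In Python, from station import ctrl gives the robot as it stands.
- The arm moves only by the tool step_arm, never from a script. Its argument "targets" is a list of rows, each an object with "travel": the shift along the world's x, y, z as a fraction of full scale, a list of three; "angular": the turn, a rotation vector about the world's x, y, z as a fraction of full scale, a list of three; "gripper": the opening, from 0 (shut) to 1 (fully open). In form: [{"travel": [x, y, z], "angular": [rx, ry, rz], "gripper": gripper}, ...]. A call has 1 to 10 rows; each row is the pose to reach, as a shift and turn from the pose commanded when the call began; what a row does not reach only later rows make up. Full scale, the value 1, is 0.6 m for a shift and pi/4 rad for a turn. A row lasts 1/10 s, in which the tool goes at most 50 mm and 8.59 degrees, less where a joint would pass 70% of its speed; a pose out of reach is approached as far as the arm can. A call with a number of a shift or a turn outside -1 to 1 is refused whole. A call with a gripper value outside its range is refused whole. The fingers move at their own pace and stop on an object; "squeeze" is the grip in N (left out, the last holds). Time passes only in rows, so rows that repeat a pose let the fingers close. It gives the time, the measured TCP pose, the force, the opening and the grip force at its end, in the units of the state.
- ctrl.get_obs(): the state, without advancing time (a new reading comes with each control period).
- ctrl.get_image(name): name is "scene" or "top"; returns a dict with "img" (420x560x3 uint8, red, green, blue), "fx", "fy", "cx", "cy" (pixels), "rvec" (rotation vector, rad) and "tvec" (3), from world to camera coordinates, as OpenCV has them. Camera axes: x right, y down, z forward; pixel columns grow to the right and rows downward; lengths in m; the calibration is good to about 2 mm. A picture is of the moment at which its call begins. There is no depth.
- ctrl.finish_job(): hands the job in; it is judged then, once.
The state is a dict: "t": time; "q": joint angles; "dq": joint speeds; "effort": joint torques, N m; "tool_pos": TCP position; "tool_rot": TCP orientation; "contact_force": force on the tool from outside, world axes, zero at the start; "wrist_torque": the same for the moment, N m; "opening": finger opening in m; "grip_force": force on a finger pad.
Only numpy, scipy, OpenCV 4.12 (cv2) and the standard library are available. Lean on these libraries where they do the work, as an engineer would, in place of code of your own. Each camera call takes 0.05 s, during which the arm holds its last target. There are 200 camera calls.

## Working session

There is one attempt and no reset: what is moved stays moved. The work goes in short steps, Python scripts to look and compute and a tool call to move; the robot and the scene stay as the last step left them, time stands still between calls to the robot, and variables do not carry over. Pictures are saved under pics/ and viewed, at most 14 in all, crops included, and the job is handed in when it is done.

Besides the shell and the picture viewer there is one more tool, called after "Call:" as name(argument=value, ...) on one line, values as JSON. step_arm: Moves the arm, as the interface text tells. Its arguments: {"type":"object","properties":{"targets":{"type":"array"},"squeeze":{"type":"number"}},"required":["targets"]}

```bash
mkdir -p pics; cat > h.py <<'E'
import numpy as np,cv2
from station import ctrl
def shot(n,save=None):
    d=ctrl.get_image(n)
    if save: cv2.imwrite('pics/'+save+'.png',d['img'][:,:,::-1])
    np.savez('last_%s.npz'%n,**d)
    return d
def load(n): return dict(np.load('last_%s.npz'%n))
def ray(d,u,v,z):
    R=cv2.Rodrigues(np.array(d['rvec'],float))[0]; t=np.array(d['tvec'],float).ravel()
    c=-R.T@t; r=R.T@np.array([(u-d['cx'])/d['fx'],(v-d['cy'])/d['fy'],1.])
    return (c+r*(z-c[2])/r[2])
def cam(d):
    R=cv2.Rodrigues(np.array(d['rvec'],float))[0]; return -R.T@np.array(d['tvec'],float).ravel()
E
python3 - <<'E'
from h import *
o=ctrl.get_obs();print(o['t'],o['tool_pos'],o['tool_rot'],o['opening'])
for n in('top','scene'):
    d=shot(n,n+'0');print(n,d['fx'],cam(d),ray(d,280,210,0),ray(d,290,210,0),ray(d,280,200,0))
E
```

```text
0.0 [0.24697782 0.57346806 0.23006823] [-6.34466201e-01 -3.07620864e+00  3.01251939e-03] 0.08547414199681164
top 404.34794878634085 [ 0.31917853 -0.00501963  1.03080759] [ 0.52465959 -0.02148764  0.        ] [ 0.52417155 -0.04747925  0.        ] [ 0.55129453 -0.02205054  0.        ]
scene 529.3696160719003 [ 0.94468077 -0.79090998  0.75138981] [0.48832871 0.06689875 0.        ] [0.50874434 0.07791876 0.        ] [0.46999227 0.1011773  0.        ]
```

View pics/top0.png

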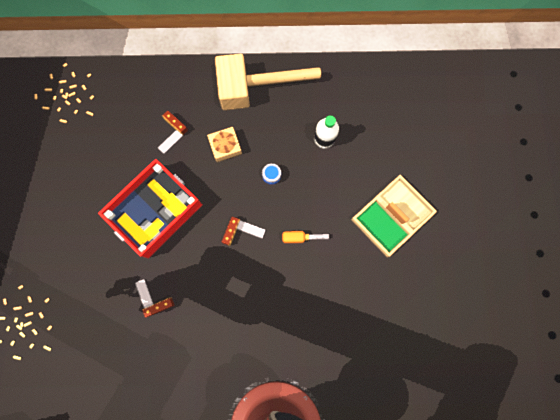

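View pics/scene0.png

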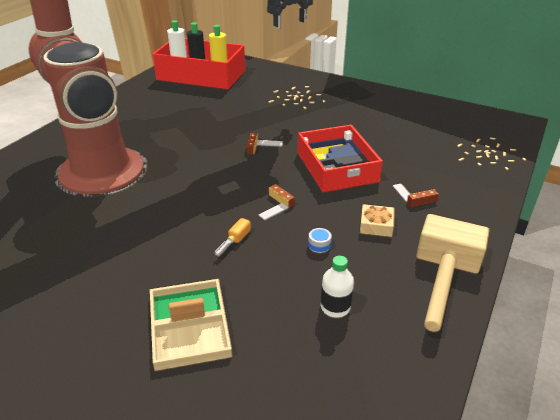

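The top view has the case at about (150,208), three try squares at (172,130), (242,231) and (155,300), the gouge at (303,237), the tray at (395,216) and the tin at (271,173). The right-most square is the one at (242,231). I'll enlarge this part for detail.

```bash
python3 - <<'E'
from h import *
i=load('top')['img'][:,:,::-1]
a=cv2.resize(i[150:265,92:210],None,fx=5,fy=5,interpolation=cv2.INTER_CUBIC)  #590x575
b=cv2.resize(i[208:258,215:267],None,fx=4,fy=4,interpolation=cv2.INTER_CUBIC)
c=np.zeros((575,800,3),np.uint8); c[:,:590]=a; c[:200,592:800]=b
c[210:410,592:800]=cv2.resize(i[212:262,280:332],None,fx=4,fy=4,interpolation=cv2.INTER_CUBIC)
cv2.imwrite('pics/crop.png',c)
E
```

```text
(no output)
```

View pics/crop.png

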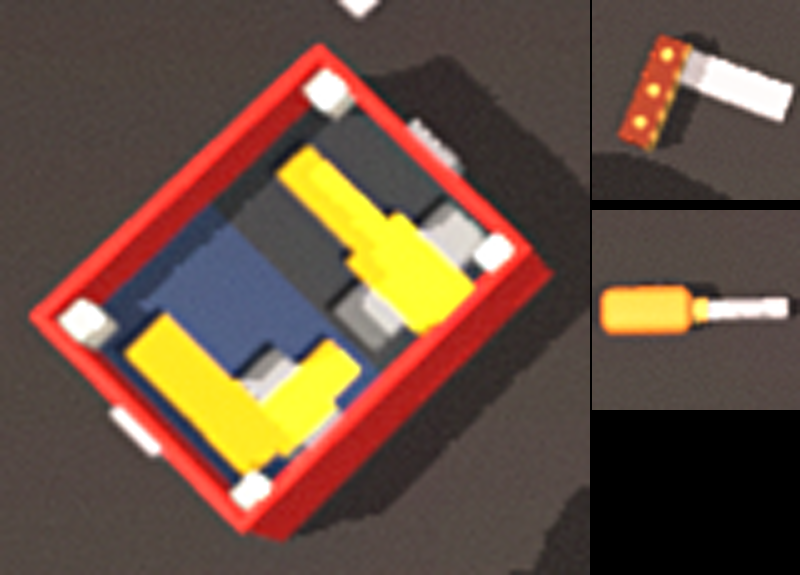

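In the crop, both pockets point their blades up-left. The gouge foam is in the upper-right half and the square foam in the lower-left half, with its stock pocket at the lower right. The chosen square's handedness matches the pocket. Next I measure.

```bash
cat >> h.py <<'E'
K=4
def blobs(d,box,f,z,amin=6):
    """colour mask f(rgb) in box(u0,u1,v0,v1), upsampled; world mm points at height z per blob"""
    u0,u1,v0,v1=box
    im=cv2.resize(d['img'][v0:v1,u0:u1],None,fx=K,fy=K,interpolation=cv2.INTER_CUBIC)
    r,g,b=[im[:,:,i].astype(int) for i in range(3)]
    m=f(r,g,b).astype(np.uint8)
    n,l,s,c=cv2.connectedComponentsWithStats(m)
    out=[]
    for i in range(1,n):
        if s[i,4]<amin*K*K: continue
        cn=max(cv2.findContours((l==i).astype(np.uint8),cv2.RETR_EXTERNAL,cv2.CHAIN_APPROX_NONE)[0],key=len).reshape(-1,2)
        P=np.array([ray(d,u0+(u+.5)/K-.5,v0+(v+.5)/K-.5,z)[:2] for u,v in cn])*1000
        cc=ray(d,u0+(c[i][0]+.5)/K-.5,v0+(c[i][1]+.5)/K-.5,z)[:2]*1000
        out.append((s[i,4]/K/K,cc,P))
    return sorted(out,key=lambda t:-t[0])
def rect(P):
    (c,s,a)=cv2.minAreaRect(P.astype(np.float32)); return np.round(c,1),np.round(s,1),round(a,1)
def show(name,B,n=3):
    for a,c,P in B[:n]: print(name,round(a),np.round(c,1),rect(P))
E
python3 - <<'E'
from h import *
t=load('top');s=load('scene')
red=lambda r,g,b:(r>210)&(g<110)&(b<110)
show('rim top',blobs(t,(90,212,150,265),red,.062),2)
show('rim scene',blobs(s,(290,390,120,195),lambda r,g,b:(r>150)&(g<60)&(b<70),.062),2)
wh=lambda r,g,b:(np.minimum(np.minimum(r,g),b)>185)
show('posts',blobs(t,(90,212,155,260),wh,.048,3),8)
ye=lambda r,g,b:(r>200)&(g>170)&(b<100)
show('yel',blobs(t,(90,212,155,260),ye,.012),3)
orr=lambda r,g,b:(r>150)&(r-b>80)
show('handle',blobs(t,(275,335,220,255),orr,.018),1)
show('blade',blobs(t,(300,335,220,255),wh,.0175),1)
show('handle sc',blobs(s,(210,255,215,260),orr,.015),1)
rb=lambda r,g,b:(r>90)&(r-b>50)
show('stock',blobs(t,(215,270,210,255),rb,.024),1)
show('stock sc',blobs(s,(255,300,180,225),rb,.012),1)
show('sqblade',blobs(t,(215,270,210,255),lambda r,g,b:(np.minimum(r,b)>130),.004),1)
bl=lambda r,g,b:(b-r>60)
show('tin',blobs(t,(255,290,155,190),bl,.030),1)
show('tin sc',blobs(s,(300,340,222,260),lambda r,g,b:(b-r>60),.030),2)
gr=lambda r,g,b:(g-r>50)&(g-b>40)
show('green',blobs(t,(350,440,170,260),gr,.005),1)
tr=lambda r,g,b:(r>130)&(r-b>30)|gr(r,g,b)
show('tray',blobs(t,(345,445,170,262),tr,.022),1)
show('carv',blobs(t,(200,250,120,165),lambda r,g,b:r>100,.03),1)
show('glue',blobs(t,(310,345,112,150),gr,.12),1)
E
```

```text
rim top 823 [526.4 307. ] (array([528.2, 302.6]), array([155.1, 194.2]), 45.2)
rim scene 1573 [575.3 189.5] (array([546.9, 257.7]), array([182.1, 265.9]), 45.3)
rim scene 675 [522.4 332.7] (array([530.3, 299.7]), array([138.7, 179.1]), 45.4)
posts 105 [549.4 214.9] (array([549.3, 216.3]), array([45.1, 23.4]), 61.6)
posts 46 [513.9 404.2] (array([513.6, 404. ]), array([18.3, 17.5]), 44.3)
posts 44 [629.9 288.4] (array([629.8, 288.4]), array([18.4, 17.3]), 44.4)
posts 34 [428.4 317.3] (array([428.4, 317.3]), array([13.8, 17.1]), 45.8)
posts 33 [482.3 310.1] (array([484.2, 310.6]), array([13.1, 24. ]), 42.9)
posts 33 [515.3 256.8] (array([515.7, 257.1]), array([22.3,  9.5]), 44.9)
posts 29 [458.3 375. ] (array([458.3, 375.2]), array([30.7,  5.9]), 45.8)
posts 15 [601.3 234.7] (array([601.1, 234.4]), array([28.4,  4. ]), 44.3)
yel 594 [480.6 337.2] (array([496. , 335.6]), array([98.4, 77.2]), 45.7)
yel 500 [558.1 268.6] (array([563.4, 272.7]), array([118.3,  38.5]), 44.2)
handle 295 [452.1 -55.5] (array([452.3, -57.9]), array([68.2, 31.1]), 88.9)
blade 80 [ 452.  -116.7] (array([ 452. , 
[... 204 characters left out ...]
470.5 104.9] (array([470.5, 104.6]), array([42.7, 93.7]), 68.2)
sqblade 263 [475.7  54.2] (array([476.1,  54.9]), array([72.4, 25.6]), 68.2)
tin 152 [ 6.189e+02 -5.000e-01] (array([ 6.192e+02, -3.000e-01]), array([36. , 36.1]), 88.9)
tin sc 163 [619.6  -2.1] (array([619.4,  -1.9]), array([36.6, 37.5]), 50.4)
tin sc 102 [634.8 -40.2] (array([632.7, -37.6]), array([47.4, 29.5]), 17.5)
green 1162 [ 476.6 -282. ] (array([ 477.3, -281.7]), array([117.3,  67.2]), 40.7)
tray 3645 [ 500.9 -309.1] (array([ 502.3, -309.3]), array([134.8, 179.5]), 40.9)
carv 850 [697.9 121.4] (array([698. , 121.1]), array([83.4, 75.2]), 18.3)
glue 104 [ 717.3 -143.9] (array([ 717.1, -144.6]), array([26.5, 30.3]), 87.5)
```

Everything agrees with the given sizes:

| Item | Position (mm) | Yaw |
|---|---|---|
| Case centre | (528.3, 302.4) | 45° |
| Gouge grip point | (452, -53) | -90° |
| Stock centre | (470, 105) | -111.5° |
| Tin | (619, -1) | – |
| Tray | about (503, -312) | 41° |

I start moving towards the gouge.

Call:
step_arm(targets=[{"travel": [0.17, -0.52, -0.05], "angular": [0, 0, -1], "gripper": 1}, {"travel": [0.17, -0.52, -0.05], "angular": [0, 0, -1], "gripper": 1}, {"travel": [0.17, -0.52, -0.05], "angular": [0, 0, -1], "gripper": 1}, {"travel": [0.17, -0.52, -0.05], "angular": [0, 0, -1], "gripper": 1}, {"travel": [0.17, -0.52, -0.05], "angular": [0, 0, -1], "gripper": 0.7}, {"travel": [0.17, -0.52, -0.05], "angular": [0, 0, -1], "gripper": 0.65}, {"travel": [0.17, -0.52, -0.05], "angular": [0, 0, -1], "gripper": 0.65}, {"travel": [0.17, -0.52, -0.05], "angular": [0, 0, -1], "gripper": 0.65}])

```text
t: 0.9
tool_pos: [0.3497, 0.2591, 0.2003]
tool_rot: [1.77, 2.595, -0.002]
contact_force: [0.5, 0.4, -0.4]
opening: 0.0555
grip_force: 0.0
```

```bash
cat >> h.py <<'E'
from scipy.spatial.transform import Rotation as Ro
def go(x,y,z,yaw):
    "print travel and angular fractions from the present pose to TCP x,y,z (mm), tool-y heading yaw (deg)"
    o=ctrl.get_obs();p=np.array(o['tool_pos'])*1000;R=Ro.from_rotvec(o['tool_rot'])
    m=R.as_matrix();h=np.degrees(np.arctan2(m[1,1],m[0,1]))
    print('t',round(o['t'],2),'p',p.round(1),'head',round(h,2),'tilt',np.round(m[:2,2],4),'open',round(o['opening']*1000,1),'grip',round(o['grip_force'],1),'F',np.round(o['contact_force'],1))
    d=(yaw-h+180)%360-180
    print('travel',np.round((np.array([x,y,z])-p)/600,4),'turn deg',round(d,2),'frac z',round(d/45,4))
E
python3 -c "
from h import *
go(452,-52.6,100,0)"
```

```text
t 0.9 p [349.7 259.1 200.3] head 21.4 tilt [-0.0006 -0.0012] open 55.5 grip 0.0 F [ 0.5  0.4 -0.4]
travel [ 0.1705 -0.5195 -0.1672] turn deg -21.4 frac z -0.4756
```

Call:
step_arm(targets=[{"travel": [0.1705, -0.5195, -0.16], "angular": [0, 0, -0.4756], "gripper": 0.65}, {"travel": [0.1705, -0.5195, -0.16], "angular": [0, 0, -0.4756], "gripper": 0.65}, {"travel": [0.1705, -0.5195, -0.16], "angular": [0, 0, -0.4756], "gripper": 0.65}, {"travel": [0.1705, -0.5195, -0.16], "angular": [0, 0, -0.4756], "gripper": 0.65}, {"travel": [0.1705, -0.5195, -0.16], "angular": [0, 0, -0.4756], "gripper": 0.65}, {"travel": [0.1705, -0.5195, -0.16], "angular": [0, 0, -0.4756], "gripper": 0.65}, {"travel": [0.1705, -0.5195, -0.16], "angular": [0, 0, -0.4756], "gripper": 0.65}, {"travel": [0.1705, -0.5195, -0.16], "angular": [0, 0, -0.4756], "gripper": 0.65}, {"travel": [0.1705, -0.5195, -0.16], "angular": [0, 0, -0.4756], "gripper": 0.65}])

```text
t: 1.8
tool_pos: [0.4515, -0.0496, 0.1047]
tool_rot: [-2.216, -2.224, 0.001]
contact_force: [-1.0, 0.5, -0.2]
opening: 0.0555
grip_force: 0.0
```

```bash
python3 -c "
from h import *
go(452,-52.6,4,0)"
```

```text
t 1.8 p [451.5 -49.6 104.7] head 0.22 tilt [-0.0016  0.0011] open 55.5 grip 0.0 F [-1.   0.5 -0.2]
travel [ 0.0009 -0.005  -0.1678] turn deg -0.22 frac z -0.0048
```

Call:
step_arm(targets=[{"travel": [0, 0, -0.08], "angular": [0, 0, 0], "gripper": 0.65}, {"travel": [0, 0, -0.15], "angular": [0, 0, 0], "gripper": 0.65}, {"travel": [0, 0, -0.167], "angular": [0, 0, 0], "gripper": 0.65}, {"travel": [0, 0, -0.167], "angular": [0, 0, 0], "gripper": 0.65}], squeeze=40)

```text
t: 2.2
tool_pos: [0.4501, -0.0481, 0.0038]
tool_rot: [-2.211, -2.227, 0.003]
contact_force: [0.4, 0.5, 0.0]
opening: 0.0556
grip_force: 0.0
```

```bash
python3 -c "
from h import *
go(452,-52.6,4,0)"
```

```text
t 2.2 p [450.1 -48.1   3.8] head 0.41 tilt [-0.0039  0.0013] open 55.6 grip 0.0 F [0.4 0.5 0. ]
travel [ 0.0032 -0.0076  0.0003] turn deg -0.41 frac z -0.009
```

Call:
step_arm(targets=[{"travel": [0, 0, 0], "angular": [0, 0, 0], "gripper": 0}, {"travel": [0, 0, 0], "angular": [0, 0, 0], "gripper": 0}, {"travel": [0, 0, 0], "angular": [0, 0, 0], "gripper": 0}, {"travel": [0, 0, 0], "angular": [0, 0, 0], "gripper": 0}, {"travel": [0, 0, 0], "angular": [0, 0, 0], "gripper": 0}, {"travel": [0, 0, 0], "angular": [0, 0, 0], "gripper": 0}])

```text
t: 2.8
tool_pos: [0.454, -0.0501, 0.0079]
tool_rot: [2.213, 2.224, 0.005]
contact_force: [-0.4, 1.8, 7.6]
opening: 0.027
grip_force: 40.7
```

Call:
step_arm(targets=[{"travel": [0, 0, 0.08], "angular": [0, 0, 0], "gripper": 0}, {"travel": [0, 0, 0.16], "angular": [0, 0, 0], "gripper": 0}, {"travel": [0, 0, 0.24], "angular": [0, 0, 0], "gripper": 0}, {"travel": [0, 0, 0.24], "angular": [0, 0, 0], "gripper": 0}])

```text
t: 3.2
tool_pos: [0.4567, -0.0511, 0.1586]
tool_rot: [2.205, 2.217, 0.013]
contact_force: [0.7, 0.0, -0.9]
opening: 0.0272
grip_force: 40.1
```

```bash
python3 -c "
from h import *
go(538.9,249.4,148,135)
s=shot('scene','lift1')"
```

```text
t 3.2 p [456.7 -51.1 158.6] head 0.29 tilt [ 0.0163 -0.0045] open 27.2 grip 40.1 F [ 0.7  0.  -0.9]
travel [ 0.137   0.5009 -0.0176] turn deg 134.71 frac z 2.9935
```

View pics/lift1.png

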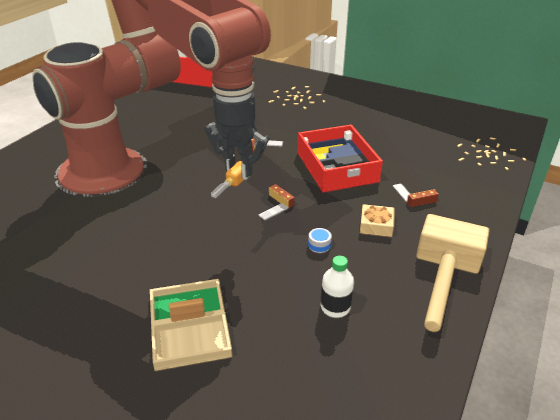

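The gouge is held at about (236,175). Now I turn and carry it to the case.

Call:
step_arm(targets=[{"travel": [0.04, 0.16, 0.0], "angular": [0, 0, 1], "gripper": 0}, {"travel": [0.04, 0.16, 0.0], "angular": [0, 0, 1], "gripper": 0}, {"travel": [0.04, 0.16, 0.0], "angular": [0, 0, 1], "gripper": 0}, {"travel": [0.04, 0.16, 0.0], "angular": [0, 0, 1], "gripper": 0}, {"travel": [0.04, 0.16, 0.0], "angular": [0, 0, 1], "gripper": 0}, {"travel": [0.04, 0.16, 0.0], "angular": [0, 0, 1], "gripper": 0}])

```text
t: 3.85
tool_pos: [0.4744, 0.0466, 0.1473]
tool_rot: [-1.188, -2.905, 0.002]
contact_force: [1.4, -0.2, -0.4]
opening: 0.0272
grip_force: 40.0
```

Call:
step_arm(targets=[{"travel": [0.05, 0.16, 0.0], "angular": [0, 0, 1], "gripper": 0}, {"travel": [0.05, 0.16, 0.0], "angular": [0, 0, 1], "gripper": 0}, {"travel": [0.05, 0.16, 0.0], "angular": [0, 0, 1], "gripper": 0}, {"travel": [0.05, 0.16, 0.0], "angular": [0, 0, 1], "gripper": 0}, {"travel": [0.05, 0.16, 0.0], "angular": [0, 0, 1], "gripper": 0}, {"travel": [0.05, 0.16, 0.0], "angular": [0, 0, 1], "gripper": 0}])

```text
t: 4.45
tool_pos: [0.5044, 0.1423, 0.1471]
tool_rot: [0.014, -3.138, 0.001]
contact_force: [-0.1, -0.7, -0.6]
opening: 0.0272
grip_force: 40.3
```

Call:
step_arm(targets=[{"travel": [0.05, 0.18, 0.0], "angular": [0, 0, 1], "gripper": 0}, {"travel": [0.05, 0.18, 0.0], "angular": [0, 0, 1], "gripper": 0}, {"travel": [0.05, 0.18, 0.0], "angular": [0, 0, 1], "gripper": 0}, {"travel": [0.05, 0.18, 0.0], "angular": [0, 0, 1], "gripper": 0}, {"travel": [0.05, 0.18, 0.0], "angular": [0, 0, 1], "gripper": 0}, {"travel": [0.05, 0.18, 0.0], "angular": [0, 0, 1], "gripper": 0}, {"travel": [0.05, 0.18, 0.0], "angular": [0, 0, 1], "gripper": 0}, {"travel": [0.05, 0.18, 0.0], "angular": [0, 0, 1], "gripper": 0}])

```text
t: 5.25
tool_pos: [0.5349, 0.25, 0.1478]
tool_rot: [1.207, -2.898, -0.0]
contact_force: [-0.3, -0.4, -1.1]
opening: 0.0273
grip_force: 40.4
```

```bash
python3 - <<'E'
from h import *
go(538.9,249.4,148,135)
s=shot('scene','c2'); t=shot('top','t2')
go(538.9,249.4,148,135)
cv2.imwrite('pics/m2.png',np.vstack([cv2.resize(t['img'][150:250,80:240,::-1],None,fx=3,fy=3),cv2.resize(s['img'][90:190,270:430,::-1],None,fx=3,fy=3)]))
E
```

```text
t 5.25 p [534.9 250.  147.8] head 135.23 tilt [-0.002  -0.0007] open 27.3 grip 40.4 F [-0.3 -0.4 -1.1]
travel [ 0.0067 -0.001   0.0003] turn deg -0.23 frac z -0.0051
t 5.35 p [535.2 250.1 148.4] head 135.25 tilt [-0.001  -0.0003] open 27.2 grip 40.4 F [-0.2 -0.4 -1.2]
travel [ 0.0061 -0.0011 -0.0007] turn deg -0.25 frac z -0.0055
```

View pics/m2.png

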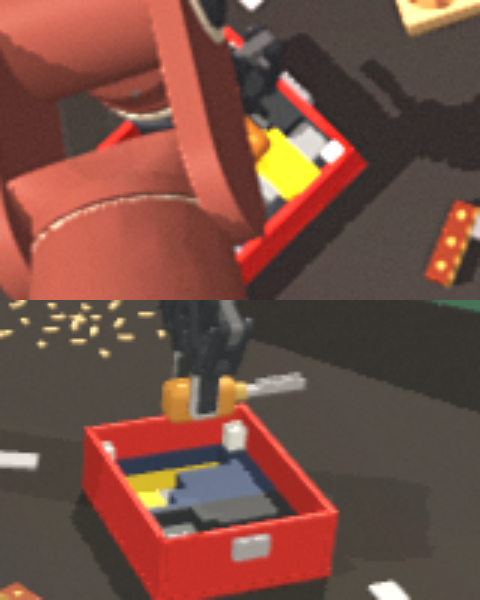

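The scene crop shows the gouge held level above the case, its handle spanning about (324–353, 123) in full-image pixels and its blade tip at about (371,117). I'll measure how it sits in the grip.

```bash
cat >> h.py <<'E'
def vplane(d,u,v,p,yaw):
    "ray onto the vertical plane through p along yaw: (distance along, height) mm"
    c=cam(d)*1000; r=ray(d,u,v,0)*1000-c; a=np.radians(yaw)
    n=np.array([-np.sin(a),np.cos(a)]); k=((np.array(p[:2])-c[:2])@n)/(r[:2]@n); q=c+k*r
    return round(float((q[:2]-p[:2])@[np.cos(a),np.sin(a)]),1),round(float(q[2]),1)
E
python3 - <<'E'
from h import *
s=load('scene');p=[535.2,250.1]
im=s['img'];u0,v0=315,100
c=cv2.resize(im[100:140,315:385],None,fx=4,fy=4,interpolation=cv2.INTER_CUBIC).astype(int)
r,g,b=c[...,0],c[...,1],c[...,2]
o=((r>150)&(r-b>80)&(g>80)); w=(np.minimum(np.minimum(r,g),b)>120)
n,l,st,cc=cv2.connectedComponentsWithStats(w.astype(np.uint8))
print('white',[(s_[:5]/4).round(1).tolist() for s_ in st[1:] if s_[4]>60])
ys,xs=np.nonzero(o);f=lambda x,y:(u0+(x+.5)/4-.5,v0+(y+.5)/4-.5)
for nm,i in(('left',xs.argmin()),('right',xs.argmax()),('top',ys.argmin()),('bot',ys.argmax())):
    print(nm,f(xs[i],ys[i]),vplane(s,*f(xs[i],ys[i]),p,45))
i=max(range(1,n),key=lambda k:(st[k,4]>60)*st[k,0]); yy,xx=np.nonzero(l==i);k=xx.argmax();print('tip',f(xx[k],yy[k]),vplane(s,*f(xx[k],yy[k]),p,45),vplane(s,*f(xx.min(),yy[xx.argmin()]),p,45))
E
```

```text
white [[34.2, 14.0, 22.5, 8.0, 402.2], [18.2, 15.5, 8.5, 14.2, 154.2], [29.2, 30.0, 8.0, 10.0, 270.0]]
left (np.float64(314.625), np.float64(129.625)) (-49.2, 141.4)
right (np.float64(364.125), np.float64(138.875)) (81.7, 94.8)
top (np.float64(322.625), np.float64(99.625)) (-33.4, 215.6)
bot (np.float64(361.625), np.float64(139.375)) (75.1, 94.5)
tip (np.float64(371.125), np.float64(115.875)) (93.1, 155.7) (35.7, 159.1)
```

The gouge origin sits about 33 mm ahead of the TCP and its underside about 8 mm below it. I lower it into the pocket.

Call:
step_arm(targets=[{"travel": [0.0022, -0.0053, -0.04], "angular": [0, 0, -0.005], "gripper": 0}, {"travel": [0.0022, -0.0053, -0.08], "angular": [0, 0, -0.005], "gripper": 0}, {"travel": [0.0022, -0.0053, -0.12], "angular": [0, 0, -0.005], "gripper": 0}, {"travel": [0.0022, -0.0053, -0.15], "angular": [0, 0, -0.005], "gripper": 0}, {"travel": [0.0022, -0.0053, -0.17], "angular": [0, 0, -0.005], "gripper": 0}, {"travel": [0.0022, -0.0053, -0.185], "angular": [0, 0, -0.005], "gripper": 0}, {"travel": [0.0022, -0.0053, -0.2], "angular": [0, 0, -0.005], "gripper": 0}, {"travel": [0.0022, -0.0053, -0.208], "angular": [0, 0, -0.005], "gripper": 0}, {"travel": [0.0022, -0.0053, -0.208], "angular": [0, 0, -0.005], "gripper": 0}])

```text
t: 6.25
tool_pos: [0.5367, 0.247, 0.0239]
tool_rot: [1.204, -2.901, -0.0]
contact_force: [-0.1, 0.6, -1.0]
opening: 0.0274
grip_force: 40.4
```

```bash
python3 - <<'E'
from h import *
go(536.6,247.1,24,135)
s=shot('scene')
cv2.imwrite('pics/m3.png',cv2.resize(s['img'][110:200,290:390,::-1],None,fx=5,fy=5,interpolation=cv2.INTER_CUBIC))
E
```

```text
t 6.25 p [536.7 247.   23.9] head 135.06 tilt [-0.0006 -0.0002] open 27.4 grip 40.4 F [-0.1  0.6 -1. ]
travel [-0.0002  0.0001  0.0001] turn deg -0.06 frac z -0.0014
```

View pics/m3.png

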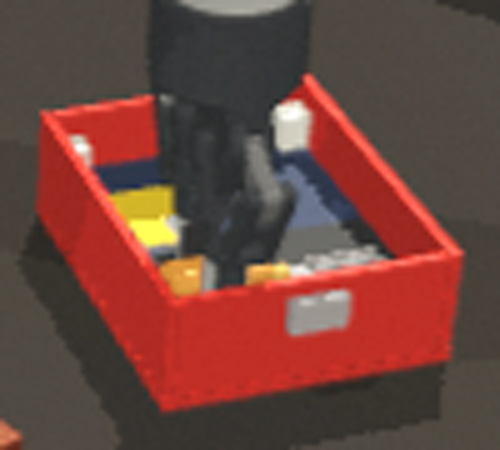

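The gouge is in the pocket with no contact force. I release it and lift off.

Call:
step_arm(targets=[{"travel": [0, 0, 0], "angular": [0, 0, 0], "gripper": 0.47}, {"travel": [0, 0, 0], "angular": [0, 0, 0], "gripper": 0.47}, {"travel": [0, 0, 0], "angular": [0, 0, 0], "gripper": 0.47}, {"travel": [0, 0, 0], "angular": [0, 0, 0], "gripper": 0.47}])

```text
t: 6.7
tool_pos: [0.5372, 0.2472, 0.0248]
tool_rot: [-1.204, 2.901, -0.0]
contact_force: [-0.3, -0.1, 0.1]
opening: 0.0402
grip_force: 0.0
```

Call:
step_arm(targets=[{"travel": [0, 0, 0.03], "angular": [0, 0, 0], "gripper": 0.47}, {"travel": [0, 0, 0.08], "angular": [0, 0, 0], "gripper": 0.47}, {"travel": [0, 0, 0.16], "angular": [0, 0, 0], "gripper": 0.47}, {"travel": [0, 0, 0.22], "angular": [0, 0, 0], "gripper": 0.47}])

```text
t: 7.1
tool_pos: [0.5373, 0.2472, 0.1589]
tool_rot: [-1.203, 2.9, -0.0]
contact_force: [1.3, 1.5, 0.2]
opening: 0.0402
grip_force: 0.0
```

Call:
step_arm(targets=[{"travel": [-0.1, -0.21, 0], "angular": [0, 0, -1], "gripper": 0.6}, {"travel": [-0.1, -0.21, 0], "angular": [0, 0, -1], "gripper": 0.6}, {"travel": [-0.1, -0.21, 0], "angular": [0, 0, -1], "gripper": 0.6}, {"travel": [-0.1, -0.21, 0], "angular": [0, 0, -1], "gripper": 0.6}, {"travel": [-0.1, -0.21, 0], "angular": [0, 0, -1], "gripper": 0.6}, {"travel": [-0.1, -0.21, 0], "angular": [0, 0, -1], "gripper": 0.6}, {"travel": [-0.1, -0.21, 0], "angular": [0, 0, -1], "gripper": 0.6}])

```text
t: 7.8
tool_pos: [0.4769, 0.121, 0.1565]
tool_rot: [-0.002, 3.141, 0.0]
contact_force: [-0.9, -0.2, -0.1]
opening: 0.0514
grip_force: 0.0
```

```bash
python3 - <<'E'
from h import *
go(470.3,105.2,10,-111.5)
s=shot('scene');t=shot('top')
a=cv2.resize(s['img'][110:200,290:390,::-1],None,fx=5,fy=5,interpolation=cv2.INTER_CUBIC)
b=cv2.resize(t['img'][150:265,92:210,::-1],(300,292),interpolation=cv2.INTER_CUBIC)
c=np.zeros((450,800,3),np.uint8);c[:,:500]=a;c[:292,500:]=b
cv2.imwrite('pics/m4.png',c)
E
```

```text
t 7.8 p [476.9 121.  156.5] head 90.06 tilt [0.0004 0.    ] open 51.4 grip 0.0 F [-0.9 -0.2 -0.1]
travel [-0.011  -0.0263 -0.2442] turn deg 158.44 frac z 3.5208
```

View pics/m4.png

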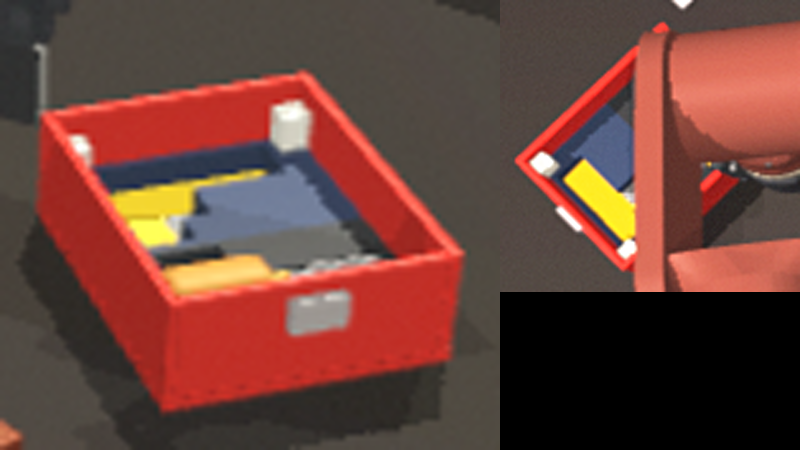

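The gouge lies level in its pocket, as seen in the scene crop around (220,280). Next I turn for the square.

Call:
step_arm(targets=[{"travel": [-0.0105, -0.0265, 0], "angular": [0, 0, -1], "gripper": 0.6}, {"travel": [-0.0105, -0.0265, 0], "angular": [0, 0, -1], "gripper": 0.6}, {"travel": [-0.0105, -0.0265, 0], "angular": [0, 0, -1], "gripper": 0.6}, {"travel": [-0.0105, -0.0265, 0], "angular": [0, 0, -1], "gripper": 0.6}, {"travel": [-0.0105, -0.0265, 0], "angular": [0, 0, -1], "gripper": 0.6}, {"travel": [-0.0105, -0.0265, 0], "angular": [0, 0, -1], "gripper": 0.6}])

```text
t: 8.5
tool_pos: [0.4706, 0.1053, 0.1563]
tool_rot: [-1.204, -2.902, 0.0]
contact_force: [-1.3, -0.1, -0.2]
opening: 0.0513
grip_force: 0.0
```

Call:
step_arm(targets=[{"travel": [0, 0, 0], "angular": [0, 0, -1], "gripper": 0.6}, {"travel": [0, 0, 0], "angular": [0, 0, -1], "gripper": 0.6}, {"travel": [0, 0, 0], "angular": [0, 0, -1], "gripper": 0.6}, {"travel": [0, 0, 0], "angular": [0, 0, -1], "gripper": 0.6}, {"travel": [0, 0, 0], "angular": [0, 0, -1], "gripper": 0.6}, {"travel": [0, 0, 0], "angular": [0, 0, -1], "gripper": 0.6}])

```text
t: 9.1
tool_pos: [0.4706, 0.1053, 0.1563]
tool_rot: [2.223, 2.22, -0.0]
contact_force: [0.3, 0.5, -0.7]
opening: 0.0513
grip_force: 0.0
```

Call:
step_arm(targets=[{"travel": [0, 0, 0], "angular": [0, 0, -1], "gripper": 0.6}, {"travel": [0, 0, 0], "angular": [0, 0, -1], "gripper": 0.6}, {"travel": [0, 0, 0], "angular": [0, 0, -1], "gripper": 0.6}, {"travel": [0, 0, 0], "angular": [0, 0, -1], "gripper": 0.6}, {"travel": [0, 0, 0], "angular": [0, 0, -1], "gripper": 0.6}, {"travel": [0, 0, 0], "angular": [0, 0, -1], "gripper": 0.6}])

```text
t: 9.7
tool_pos: [0.4706, 0.1054, 0.1563]
tool_rot: [-2.903, -1.201, 0.0]
contact_force: [0.3, 0.4, 0.3]
opening: 0.0512
grip_force: 0.0
```

Call:
step_arm(targets=[{"travel": [0, 0, 0], "angular": [0, 0, -1], "gripper": 0.6}, {"travel": [0, 0, 0], "angular": [0, 0, -1], "gripper": 0.6}, {"travel": [0, 0, 0], "angular": [0, 0, -1], "gripper": 0.6}, {"travel": [0, 0, 0], "angular": [0, 0, -1], "gripper": 0.6}, {"travel": [0, 0, 0], "angular": [0, 0, -1], "gripper": 0.6}, {"travel": [0, 0, 0], "angular": [0, 0, -1], "gripper": 0.6}])

```text
t: 10.3
tool_pos: [0.4706, 0.1053, 0.1563]
tool_rot: [3.142, -0.002, -0.0]
contact_force: [0.2, 0.3, -0.1]
opening: 0.0515
grip_force: 0.0
```

Call:
step_arm(targets=[{"travel": [0, 0, -0.05], "angular": [0, 0, -0.48], "gripper": 0.6}, {"travel": [0, 0, -0.1], "angular": [0, 0, -0.48], "gripper": 0.6}, {"travel": [0, 0, -0.13], "angular": [0, 0, -0.48], "gripper": 0.6}, {"travel": [0, 0, -0.13], "angular": [0, 0, -0.48], "gripper": 0.6}, {"travel": [0, 0, -0.13], "angular": [0, 0, -0.48], "gripper": 0.6}])

```text
t: 10.8
tool_pos: [0.4707, 0.1053, 0.0785]
tool_rot: [3.087, -0.583, -0.0]
contact_force: [1.3, 0.4, -0.4]
opening: 0.0509
grip_force: 0.0
```

```bash
python3 - <<'E'
from h import *
go(470.3,105.2,10,-111.5)
E
```

```text
t 10.8 p [470.7 105.3  78.5] head -111.4 tilt [-0.0003 -0.    ] open 50.9 grip 0.0 F [ 1.3  0.4 -0.4]
travel [-0.0006 -0.0002 -0.1142] turn deg -0.1 frac z -0.0022
```

Call:
step_arm(targets=[{"travel": [0, 0, -0.05], "angular": [0, 0, 0], "gripper": 0.6}, {"travel": [0, 0, -0.1], "angular": [0, 0, 0], "gripper": 0.6}, {"travel": [0, 0, -0.1125], "angular": [0, 0, 0], "gripper": 0.6}, {"travel": [0, 0, -0.1125], "angular": [0, 0, 0], "gripper": 0}, {"travel": [0, 0, -0.1125], "angular": [0, 0, 0], "gripper": 0}, {"travel": [0, 0, -0.1125], "angular": [0, 0, 0], "gripper": 0}, {"travel": [0, 0, -0.1125], "angular": [0, 0, 0], "gripper": 0}, {"travel": [0, 0, -0.1125], "angular": [0, 0, 0], "gripper": 0}, {"travel": [0, 0, -0.1125], "angular": [0, 0, 0], "gripper": 0}, {"travel": [0, 0, -0.1125], "angular": [0, 0, 0], "gripper": 0}], squeeze=50)

```text
t: 11.8
tool_pos: [0.4726, 0.1054, 0.0131]
tool_rot: [-3.085, 0.586, -0.006]
contact_force: [-0.7, 0.6, 7.1]
opening: 0.0184
grip_force: 51.5
```

Call:
step_arm(targets=[{"travel": [0, 0, 0.03], "angular": [0, 0, 0], "gripper": 0}, {"travel": [0, 0, 0.08], "angular": [0, 0, 0], "gripper": 0}, {"travel": [0, 0, 0.16], "angular": [0, 0, 0], "gripper": 0}, {"travel": [0, 0, 0.24], "angular": [0, 0, 0], "gripper": 0}, {"travel": [0, 0, 0.24], "angular": [0, 0, 0], "gripper": 0}])

```text
t: 12.3
tool_pos: [0.4755, 0.1056, 0.1637]
tool_rot: [-3.082, 0.586, -0.024]
contact_force: [1.1, -0.7, -0.4]
opening: 0.0185
grip_force: 50.7
```

```bash
python3 - <<'E'
from h import *
go(470.3,105.2,155,-111.5)
s=shot('scene');t=shot('top')
a=cv2.resize(s['img'][60:240,200:400,::-1],None,fx=2.5,fy=2.5,interpolation=cv2.INTER_CUBIC)
b=cv2.resize(t['img'][150:265,92:210,::-1],(300,292),interpolation=cv2.INTER_CUBIC)
c=np.zeros((450,800,3),np.uint8);c[:,:500]=a;c[:292,500:]=b
cv2.imwrite('pics/m5.png',c)
E
```

```text
t 12.3 p [475.5 105.6 163.7] head -111.52 tilt [0.0157 0.001 ] open 18.5 grip 50.7 F [ 1.1 -0.7 -0.4]
travel [-0.0087 -0.0006 -0.0145] turn deg 0.02 frac z 0.0004
```

View pics/m5.png

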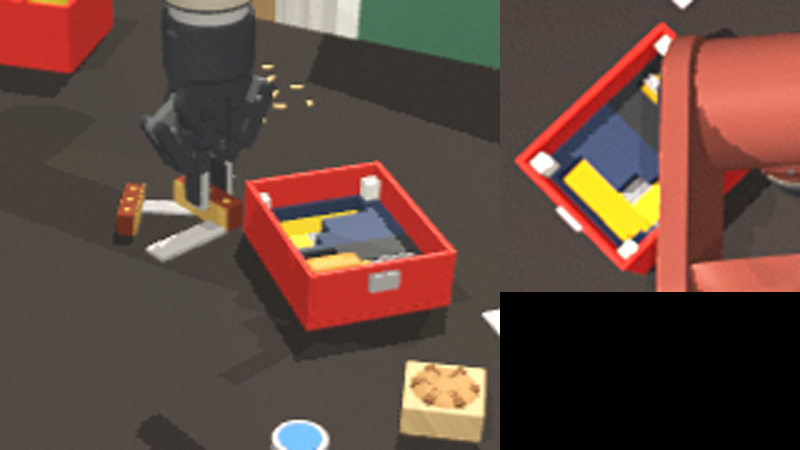

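The square is held level. I carry it to its pocket with a +156° turn.

Call:
step_arm(targets=[{"travel": [0, 0.08, 0], "angular": [0, 0, 1], "gripper": 0}, {"travel": [0, 0.08, 0], "angular": [0, 0, 1], "gripper": 0}, {"travel": [0, 0.08, 0], "angular": [0, 0, 1], "gripper": 0}, {"travel": [0, 0.08, 0], "angular": [0, 0, 1], "gripper": 0}, {"travel": [0, 0.08, 0], "angular": [0, 0, 1], "gripper": 0}, {"travel": [0, 0.08, 0], "angular": [0, 0, 1], "gripper": 0}])

```text
t: 13.0
tool_pos: [0.4688, 0.153, 0.1518]
tool_rot: [-3.075, -0.644, 0.008]
contact_force: [0.3, -0.1, 0.3]
opening: 0.0182
grip_force: 50.6
```

Call:
step_arm(targets=[{"travel": [0, 0.08, 0], "angular": [0, 0, 1], "gripper": 0}, {"travel": [0, 0.08, 0], "angular": [0, 0, 1], "gripper": 0}, {"travel": [0, 0.08, 0], "angular": [0, 0, 1], "gripper": 0}, {"travel": [0, 0.08, 0], "angular": [0, 0, 1], "gripper": 0}, {"travel": [0, 0.08, 0], "angular": [0, 0, 1], "gripper": 0}, {"travel": [0, 0.08, 0], "angular": [0, 0, 1], "gripper": 0}])

```text
t: 13.6
tool_pos: [0.4688, 0.2008, 0.1518]
tool_rot: [-2.593, -1.771, 0.008]
contact_force: [-0.0, 0.9, -0.8]
opening: 0.0186
grip_force: 50.6
```

Call:
step_arm(targets=[{"travel": [0.0025, 0.1, 0], "angular": [0, 0, 1], "gripper": 0}, {"travel": [0.0025, 0.1, 0], "angular": [0, 0, 1], "gripper": 0}, {"travel": [0.0025, 0.1, 0], "angular": [0, 0, 1], "gripper": 0}, {"travel": [0.0025, 0.1, 0], "angular": [0, 0, 1], "gripper": 0}, {"travel": [0.0025, 0.1, 0], "angular": [0, 0, 1], "gripper": 0}, {"travel": [0.0025, 0.1, 0], "angular": [0, 0, 1], "gripper": 0}])

```text
t: 14.2
tool_pos: [0.4704, 0.2606, 0.1517]
tool_rot: [-1.717, -2.627, 0.007]
contact_force: [0.7, -0.2, -0.6]
opening: 0.0183
grip_force: 50.6
```

Call:
step_arm(targets=[{"travel": [0, 0.0805, 0], "angular": [0, 0, 0.476], "gripper": 0}, {"travel": [0, 0.0805, 0], "angular": [0, 0, 0.476], "gripper": 0}, {"travel": [0, 0.0805, 0], "angular": [0, 0, 0.476], "gripper": 0}, {"travel": [0, 0.0805, 0], "angular": [0, 0, 0.476], "gripper": 0}, {"travel": [0, 0.0805, 0], "angular": [0, 0, 0.476], "gripper": 0}])

```text
t: 14.7
tool_pos: [0.471, 0.3089, 0.1527]
tool_rot: [-1.207, -2.898, 0.004]
contact_force: [0.6, 0.2, -0.5]
opening: 0.0184
grip_force: 50.6
```

```bash
python3 - <<'E'
from h import *
go(471.8,309.5,155,45)
s=shot('scene');t=shot('top')
go(471.8,309.5,155,45)
a=cv2.resize(s['img'][75:185,270:390,::-1],None,fx=4,fy=4,interpolation=cv2.INTER_CUBIC)
b=cv2.resize(t['img'][150:265,92:210,::-1],(300,292),interpolation=cv2.INTER_CUBIC)
c=np.zeros((440,800,3),np.uint8);c[:,:480]=a;c[:292,490:790]=b
cv2.imwrite('pics/m6.png',c)
E
```

```text
t 14.7 p [471.  308.9 152.7] head 44.79 tilt [-0.0031 -0.0015] open 18.4 grip 50.6 F [ 0.6  0.2 -0.5]
travel [0.0013 0.001  0.0038] turn deg 0.21 frac z 0.0047
t 14.8 p [471.6 309.  153.7] head 44.8 tilt [-0.0016 -0.0008] open 18.8 grip 50.6 F [ 0.2 -0.8 -1.1]
travel [0.0003 0.0008 0.0021] turn deg 0.2 frac z 0.0043
```

View pics/m6.png

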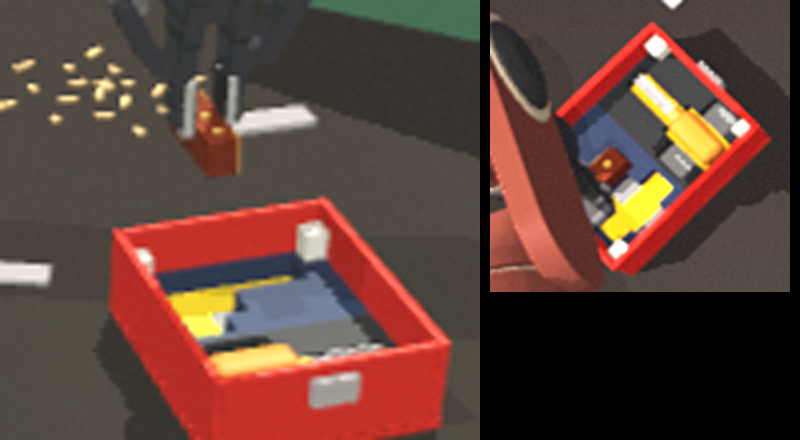

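The gouge sits properly in its pocket in the top view, and the square is level above its own pocket. Its stock end face is centred at about (326,118) and its blade tip is at about (349,105) in the scene image. I'll check the offset in the grip.

```bash
python3 - <<'E'
from h import *
s=load('scene');p=np.array([471.7,309.2]);y=np.array([-.7071,.7071])
print('stock end bottom mid',vplane(s,270+225/4-.4,75+175/4-.4,p,135),'expect -35')
for nm,u,v in(('bl',212,177),('br',239,172)): print(nm,vplane(s,270+u/4-.4,75+v/4-.4,p-35*y,45),'expect -10/+10')
for nm,u,v in(('tip low',318,122),('tip far',312,107)): print(nm,vplane(s,270+u/4-.4,75+v/4-.4,p+(13 if nm=='tip low' else 35)*y,45),'expect 80')
t=load('top')
or_=lambda r,g,b:(r>150)&(r-b>80)&(g<190)&(g>100)
show('gouge handle',blobs(t,(140,212,170,225),or_,.036),2)
E
```

```text
stock end bottom mid (-39.3, 139.8) expect -35
bl (-6.6, 137.2) expect -10/+10
br (10.9, 138.0) expect -10/+10
tip low (83.0, 138.1) expect 80
tip far (88.1, 137.5) expect 80
gouge handle 123 [548.1 252.5] (array([557.5, 267.3]), array([116.2,  37.7]), 44.9)
gouge handle 12 [600.8 238.7] (array([600.1, 238.3]), array([37. ,  3.1]), 46.4)
```

Call:
step_arm(targets=[{"travel": [-0.003, 0.003, -0.04], "angular": [0, 0, 0], "gripper": 0}, {"travel": [-0.003, 0.003, -0.08], "angular": [0, 0, 0], "gripper": 0}, {"travel": [-0.003, 0.003, -0.12], "angular": [0, 0, 0], "gripper": 0}, {"travel": [-0.003, 0.003, -0.15], "angular": [0, 0, 0], "gripper": 0}, {"travel": [-0.003, 0.003, -0.165], "angular": [0, 0, 0], "gripper": 0}, {"travel": [-0.003, 0.003, -0.18], "angular": [0, 0, 0], "gripper": 0}, {"travel": [-0.003, 0.003, -0.19], "angular": [0, 0, 0], "gripper": 0}, {"travel": [-0.003, 0.003, -0.2], "angular": [0, 0, 0], "gripper": 0}, {"travel": [-0.003, 0.003, -0.2055], "angular": [0, 0, 0], "gripper": 0}, {"travel": [-0.003, 0.003, -0.2055], "angular": [0, 0, 0], "gripper": 0}])

```text
t: 15.8
tool_pos: [0.4702, 0.3113, 0.0313]
tool_rot: [-1.205, -2.901, 0.0]
contact_force: [-0.1, -0.5, -0.4]
opening: 0.0185
grip_force: 50.6
```

```bash
python3 - <<'E'
from h import *
go(470,311.3,31,45)
s=shot('scene');t=shot('top')
a=cv2.resize(s['img'][95:195,285:395,::-1],None,fx=4,fy=4,interpolation=cv2.INTER_CUBIC)
b=cv2.resize(t['img'][150:265,92:210,::-1],(340,331),interpolation=cv2.INTER_CUBIC)
c=np.zeros((400,790,3),np.uint8);c[:,:440]=a;c[:331,450:]=b
cv2.imwrite('pics/m7.png',c)
E
```

```text
t 15.8 p [470.2 311.3  31.3] head 44.88 tilt [-0.0002 -0.0001] open 18.5 grip 50.6 F [-0.1 -0.5 -0.4]
travel [-0.0004  0.     -0.0006] turn deg 0.12 frac z 0.0026
```

View pics/m7.png

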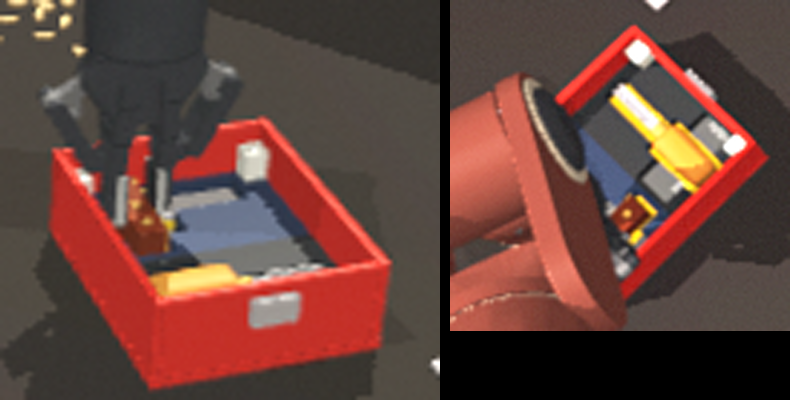

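The square is inside its pocket with no contact force. I release it and lift off.

Call:
step_arm(targets=[{"travel": [0, 0, 0], "angular": [0, 0, 0], "gripper": 0.33}, {"travel": [0, 0, 0], "angular": [0, 0, 0], "gripper": 0.33}, {"travel": [0, 0, 0], "angular": [0, 0, 0], "gripper": 0.33}, {"travel": [0, 0, 0], "angular": [0, 0, 0], "gripper": 0.33}])

```text
t: 16.3
tool_pos: [0.4705, 0.3114, 0.0318]
tool_rot: [1.205, 2.901, 0.001]
contact_force: [0.4, -0.1, -0.1]
opening: 0.028
grip_force: 0.0
```

Call:
step_arm(targets=[{"travel": [0, 0, 0.02], "angular": [0, 0, 0], "gripper": 0.33}, {"travel": [0, 0, 0.06], "angular": [0, 0, 0], "gripper": 0.33}, {"travel": [0, 0, 0.14], "angular": [0, 0, 0], "gripper": 0.33}, {"travel": [0, 0, 0.22], "angular": [0, 0, 0], "gripper": 0.33}, {"travel": [0, 0, 0.22], "angular": [0, 0, 0], "gripper": 0.33}])

```text
t: 16.8
tool_pos: [0.475, 0.3136, 0.1738]
tool_rot: [1.201, 2.891, 0.019]
contact_force: [0.7, 0.1, 0.1]
opening: 0.0281
grip_force: 0.0
```

Call:
step_arm(targets=[{"travel": [-0.02, -0.55, 0], "angular": [0, 0, -1], "gripper": 0.5}, {"travel": [-0.02, -0.55, 0], "angular": [0, 0, -1], "gripper": 0.5}, {"travel": [-0.02, -0.55, 0], "angular": [0, 0, -1], "gripper": 0.5}, {"travel": [-0.02, -0.55, 0], "angular": [0, 0, -1], "gripper": 0.5}, {"travel": [-0.02, -0.55, 0], "angular": [0, 0, -1], "gripper": 0.5}, {"travel": [-0.02, -0.55, 0], "angular": [0, 0, -1], "gripper": 0.5}, {"travel": [-0.02, -0.55, 0], "angular": [0, 0, -1], "gripper": 0.5}, {"travel": [-0.02, -0.55, 0], "angular": [0, 0, -1], "gripper": 0.5}])

```text
t: 17.6
tool_pos: [0.4582, -0.0218, 0.1642]
tool_rot: [2.228, 2.212, 0.0]
contact_force: [-0.1, -0.1, -0.7]
opening: 0.0428
grip_force: 0.0
```

```bash
python3 - <<'E'
from h import *
go(503,-312,150,-49)
s=shot('scene');t=shot('top')
a=cv2.resize(t['img'][150:265,92:210,::-1],(400,390),interpolation=cv2.INTER_CUBIC)
b=cv2.resize(t['img'][165:265,345:445,::-1],(390,390),interpolation=cv2.INTER_CUBIC)
cv2.imwrite('pics/m8.png',np.hstack([a,b]))
E
```

```text
t 17.6 p [458.2 -21.8 164.2] head -0.42 tilt [ 0.0011 -0.0011] open 42.8 grip 0.0 F [-0.1 -0.1 -0.7]
travel [ 0.0746 -0.4837 -0.0237] turn deg -48.58 frac z -1.0795
```

View pics/m8.png

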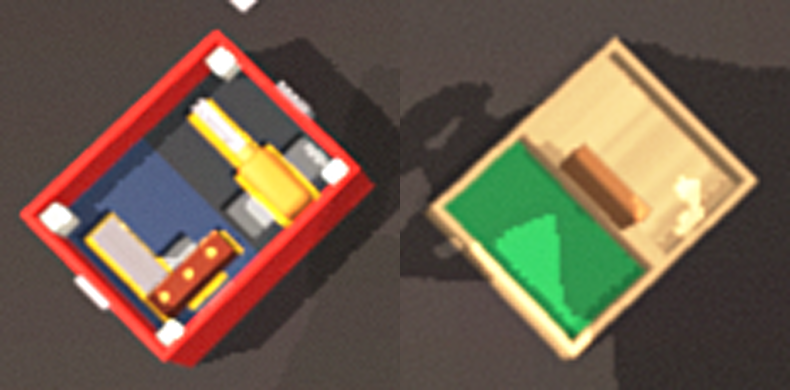

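Both tools lie in their pockets. The tray rim corners in the right crop are at (616,38), (757,180), (430,208) and (570,357). I'll compute the tray pose and check the square's position.

```bash
python3 - <<'E'
from h import *
t=load('top')
f=lambda u,v,z:ray(t,345+(u-400)/3.9-.4,165+v/3.9-.4,z)[:2]*1000
T,Rr,L=f(616,38,.022),f(757,180,.022),f(430,208,.022)
print(T,Rr,L,np.linalg.norm(T-Rr),np.linalg.norm(T-L),np.degrees(np.arctan2(*(T-Rr)[::-1])),np.degrees(np.arctan2(*(L-T)[::-1])),'ctr',(Rr+L)/2)
B=f(570,357,.0);print('B z0',B,'ctr',(T+B)/2)
br=lambda r,g,b:(r-b>40)&(g<115)&(r>90)
show('plate',blobs(t,(380,415,195,230),br,.045),2)
gr=lambda r,g,b:(g-r>50)&(g-b>40)
show('green',blobs(t,(350,440,170,260),gr,.005),1)
show('stock',blobs(t,(110,170,205,250),lambda r,g,b:(r<190)&(r>100)&(r-b>50)&(g<110)&(g>35),.036),2)
s=load('scene');show('plate sc',blobs(s,(150,225,290,335),lambda r,g,b:(r-b>50)&(g<115)&(r>110),.045),2)
E
```

```text
[ 608.59149095 -333.83335467] [ 510.86420439 -418.13980406] [ 496.33764459 -203.87716922] 129.06664924211742 171.72517625166412 40.78337182111542 130.81987124052893 ctr [ 503.60092449 -311.00848664]
B z0 [ 399.94374937 -293.89092666] ctr [ 504.26762016 -313.86214067]
plate 133 [ 502.3 -304. ] (array([ 505.2, -300. ]), array([73.4, 20.6]), 41.8)
plate 25 [ 485.  -304.3] (array([ 484. , -305.2]), array([61.6,  3.3]), 41.3)
green 1165 [ 476.9 -281.2] (array([ 477.4, -281.1]), array([118.1,  68. ]), 40.9)
stock 53 [464.6 310. ] (array([472. , 307.2]), array([25.6, 71.5]), 44.4)
stock 29 [466.9 367.7] (array([466.1, 368.1]), array([102.3,   3.6]), 45.5)
plate sc 160 [ 517.3 -321.2] (array([ 516.7, -321.2]), array([60.7, 27.5]), 56.5)
plate sc 8 [ 504.3 -309.8] (array([ 504.3, -309.5]), array([9.6, 4.4]), 36.0)
```

Call:
step_arm(targets=[{"travel": [0.0763, -0.489, -0.08], "angular": [0, 0, -1], "gripper": 0.55}, {"travel": [0.0763, -0.489, -0.08], "angular": [0, 0, -1], "gripper": 0.55}, {"travel": [0.0763, -0.489, -0.08], "angular": [0, 0, -1], "gripper": 0.55}, {"travel": [0.0763, -0.489, -0.08], "angular": [0, 0, -1], "gripper": 0.55}, {"travel": [0.0763, -0.489, -0.08], "angular": [0, 0, -1], "gripper": 0.55}, {"travel": [0.0763, -0.489, -0.08], "angular": [0, 0, -1], "gripper": 0.55}, {"travel": [0.0763, -0.489, -0.08], "angular": [0, 0, -1], "gripper": 0.55}, {"travel": [0.0763, -0.489, -0.08], "angular": [0, 0, -1], "gripper": 0.55}])

```text
t: 18.5
tool_pos: [0.5046, -0.3115, 0.1148]
tool_rot: [-2.902, -1.199, 0.001]
contact_force: [0.3, 0.0, -0.6]
opening: 0.0469
grip_force: 0.0
```

Call:
step_arm(targets=[{"travel": [0, 0, 0], "angular": [0, 0, -0.09], "gripper": 0.55}, {"travel": [0, 0, 0], "angular": [0, 0, -0.09], "gripper": 0.55}])

```text
t: 18.7
tool_pos: [0.5047, -0.31, 0.1159]
tool_rot: [-2.943, -1.1, -0.001]
contact_force: [0.1, 0.8, 0.2]
opening: 0.0469
grip_force: 0.0
```

```bash
python3 - <<'E'
from h import *
go(503.8,-312,34,-49.2)
E
```

```text
t 18.7 p [ 504.7 -310.   115.9] head -49.0 tilt [0.0004 0.0003] open 46.9 grip 0.0 F [0.1 0.8 0.2]
travel [-0.0016 -0.0033 -0.1365] turn deg -0.2 frac z -0.0044
```

Call:
step_arm(targets=[{"travel": [0, 0, -0.05], "angular": [0, 0, 0], "gripper": 0.55}, {"travel": [0, 0, -0.1], "angular": [0, 0, 0], "gripper": 0.55}, {"travel": [0, 0, -0.135], "angular": [0, 0, 0], "gripper": 0.55}, {"travel": [0, 0, -0.135], "angular": [0, 0, 0], "gripper": 0.55}, {"travel": [0, 0, -0.135], "angular": [0, 0, 0], "gripper": 0}, {"travel": [0, 0, -0.135], "angular": [0, 0, 0], "gripper": 0}, {"travel": [0, 0, -0.135], "angular": [0, 0, 0], "gripper": 0}, {"travel": [0, 0, -0.135], "angular": [0, 0, 0], "gripper": 0}, {"travel": [0, 0, -0.135], "angular": [0, 0, 0], "gripper": 0}, {"travel": [0, 0, -0.135], "angular": [0, 0, 0], "gripper": 0}], squeeze=90)

```text
t: 19.7
tool_pos: [0.5054, -0.3125, 0.037]
tool_rot: [2.942, 1.096, 0.003]
contact_force: [-0.8, 3.1, 7.9]
opening: 0.0099
grip_force: 91.4
```

Call:
step_arm(targets=[{"travel": [0, 0, 0.0], "angular": [0, 0, 0], "gripper": 0}, {"travel": [0, 0, 0.03], "angular": [0, 0, 0], "gripper": 0}, {"travel": [0, 0, 0.08], "angular": [0, 0, 0], "gripper": 0}, {"travel": [0, 0, 0.14], "angular": [0, 0, 0], "gripper": 0}, {"travel": [0, 0, 0.2], "angular": [0, 0, 0], "gripper": 0}, {"travel": [0, 0, 0.25], "angular": [0, 0, 0], "gripper": 0}, {"travel": [0, 0, 0.25], "angular": [0, 0, 0], "gripper": 0}])

```text
t: 20.4
tool_pos: [0.5065, -0.3142, 0.1905]
tool_rot: [2.935, 1.093, 0.009]
contact_force: [0.9, -0.8, -2.7]
opening: 0.0101
grip_force: 89.9
```

```bash
python3 - <<'E'
from h import *
go(528.3,302.4,184,-45)
E
```

```text
t 20.4 p [ 506.5 -314.2  190.5] head -49.16 tilt [ 0.0085 -0.007 ] open 10.1 grip 89.9 F [ 0.9 -0.8 -2.7]
travel [ 0.0363  1.0276 -0.0109] turn deg 4.16 frac z 0.0925
```

Call:
step_arm(targets=[{"travel": [0.02, 0.05, 0], "angular": [0, 0, 0.09], "gripper": 0}, {"travel": [0.02, 0.12, 0], "angular": [0, 0, 0.09], "gripper": 0}, {"travel": [0.02, 0.19, 0], "angular": [0, 0, 0.09], "gripper": 0}, {"travel": [0.02, 0.26, 0], "angular": [0, 0, 0.09], "gripper": 0}, {"travel": [0.02, 0.33, 0], "angular": [0, 0, 0.09], "gripper": 0}, {"travel": [0.02, 0.4, 0], "angular": [0, 0, 0.09], "gripper": 0}, {"travel": [0.02, 0.47, 0], "angular": [0, 0, 0.09], "gripper": 0}, {"travel": [0.02, 0.52, 0], "angular": [0, 0, 0.09], "gripper": 0}])

```text
t: 21.2
tool_pos: [0.5144, 0.0024, 0.1816]
tool_rot: [-2.901, -1.2, 0.004]
contact_force: [1.1, 0.1, -2.6]
opening: 0.0102
grip_force: 89.8
```

Call:
step_arm(targets=[{"travel": [0.0208, 0.07, 0], "angular": [0, 0, 0], "gripper": 0}, {"travel": [0.0208, 0.14, 0], "angular": [0, 0, 0], "gripper": 0}, {"travel": [0.0208, 0.21, 0], "angular": [0, 0, 0], "gripper": 0}, {"travel": [0.0208, 0.28, 0], "angular": [0, 0, 0], "gripper": 0}, {"travel": [0.0208, 0.34, 0], "angular": [0, 0, 0], "gripper": 0}, {"travel": [0.0208, 0.39, 0], "angular": [0, 0, 0], "gripper": 0}, {"travel": [0.0208, 0.42, 0], "angular": [0, 0, 0], "gripper": 0}, {"travel": [0.0208, 0.44, 0], "angular": [0, 0, 0], "gripper": 0}, {"travel": [0.0208, 0.44, 0], "angular": [0, 0, 0], "gripper": 0}])

```text
t: 22.1
tool_pos: [0.5281, 0.2643, 0.1833]
tool_rot: [2.903, 1.201, -0.003]
contact_force: [-0.2, 0.4, -3.3]
opening: 0.0101
grip_force: 89.8
```

```bash
python3 - <<'E'
from h import *
go(528.3,302.4,184,-45)
s=shot('scene');t=shot('top')
go(528.3,302.4,184,-45)
a=cv2.resize(s['img'][65:205,265:425,::-1],(480,420),interpolation=cv2.INTER_CUBIC)
b=cv2.resize(t['img'][130:265,70:210,::-1],(310,300),interpolation=cv2.INTER_CUBIC)
c=np.zeros((420,790,3),np.uint8);c[:,:480]=a;c[:300,480:]=b
cv2.imwrite('pics/m9.png',c)
E
```

```text
t 22.1 p [528.1 264.3 183.3] head -45.05 tilt [-0.0015 -0.0007] open 10.1 grip 89.8 F [-0.2  0.4 -3.3]
travel [0.0003 0.0635 0.0011] turn deg 0.05 frac z 0.0011
t 22.2 p [528.5 262.9 183.9] head -45.15 tilt [-0.0007 -0.0011] open 10.2 grip 89.8 F [-0.3 -0.4 -3.9]
travel [-0.0004  0.0658  0.0002] turn deg 0.15 frac z 0.0033
```

View pics/m9.png

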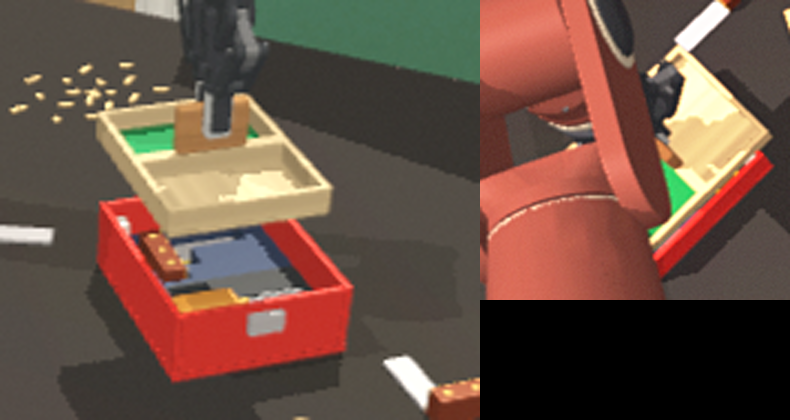

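The tray is held level, with its bottom corners at about (322,143) and (375,136) in the scene image. I check how well it is centred in the grip.

```bash
python3 - <<'E'
from h import *
s=load('scene');p=np.array([528.6,263.7])
for z in(.144,.148,.152):
    A=ray(s,265+171/3-.3,65+234/3-.3,z)[:2]*1000-p;B=ray(s,265+329/3-.3,65+214/3-.3,z)[:2]*1000-p
    print(z,A,B,np.linalg.norm(A-B),'mean err',((A-[14.1,-106.1])+(B-[106.1,-14.1]))/2,np.degrees(np.arctan2(*(B-A)[::-1])))
E
```

```text
0.144 [ 13.10394189 -99.20829091] [106.64922504 -14.95909658] 125.89140854408096 mean err [-0.22341654  3.01630626] 42.00698190544848
0.148 [  15.75776861 -105.5001428 ] [108.687004   -21.80577631] 125.06234354463108 mean err [ 2.12238631 -3.55295955] 42.00698190544838
0.152 [  18.41159534 -111.79199469] [110.72478297 -28.65245604] 124.23327854518142 mean err [  4.46818915 -10.12222537] 42.00698190544839
```

Call:
step_arm(targets=[{"travel": [0, 0.03, 0], "angular": [0, 0, 0], "gripper": 0}, {"travel": [0, 0.055, 0], "angular": [0, 0, 0], "gripper": 0}, {"travel": [0, 0.064, -0.03], "angular": [0, 0, 0], "gripper": 0}, {"travel": [0, 0.064, -0.06], "angular": [0, 0, 0], "gripper": 0}, {"travel": [0, 0.064, -0.09], "angular": [0, 0, 0], "gripper": 0}, {"travel": [0, 0.064, -0.11], "angular": [0, 0, 0], "gripper": 0}, {"travel": [0, 0.064, -0.11], "angular": [0, 0, 0], "gripper": 0}])

```text
t: 22.9
tool_pos: [0.5271, 0.302, 0.116]
tool_rot: [-2.904, -1.199, 0.007]
contact_force: [-0.9, -0.9, -3.5]
opening: 0.0102
grip_force: 89.6
```

Call:
step_arm(targets=[{"travel": [0, 0, -0.01], "angular": [0, 0, 0], "gripper": 0}, {"travel": [0, 0, -0.02], "angular": [0, 0, 0], "gripper": 0}, {"travel": [0, 0, -0.03], "angular": [0, 0, 0], "gripper": 0}, {"travel": [0, 0, -0.04], "angular": [0, 0, 0], "gripper": 0}, {"travel": [0, 0, -0.048], "angular": [0, 0, 0], "gripper": 0}, {"travel": [0, 0, -0.05], "angular": [0, 0, 0], "gripper": 0}, {"travel": [0, 0, -0.05], "angular": [0, 0, 0], "gripper": 0}])

```text
t: 23.6
tool_pos: [0.5284, 0.3022, 0.0882]
tool_rot: [-2.904, -1.199, 0.001]
contact_force: [0.8, -0.1, -3.7]
opening: 0.0105
grip_force: 89.7
```

```bash
python3 - <<'E'
from h import *
go(528.3,302.4,86,-45)
E
```

```text
t 23.6 p [528.4 302.2  88.2] head -45.12 tilt [-0.0005 -0.0002] open 10.5 grip 89.7 F [ 0.8 -0.1 -3.7]
travel [-0.0002  0.0003 -0.0036] turn deg 0.12 frac z 0.0026
```

Call:
step_arm(targets=[{"travel": [0, 0, -0.002], "angular": [0, 0, 0], "gripper": 0}, {"travel": [0, 0, -0.004], "angular": [0, 0, 0], "gripper": 0}, {"travel": [0, 0, -0.004], "angular": [0, 0, 0], "gripper": 0}])

```text
t: 23.9
tool_pos: [0.5286, 0.3023, 0.0861]
tool_rot: [2.904, 1.199, 0.0]
contact_force: [-0.2, -0.6, -3.4]
opening: 0.0105
grip_force: 89.7
```

Call:
step_arm(targets=[{"travel": [0, 0, 0], "angular": [0, 0, 0], "gripper": 0.3}, {"travel": [0, 0, 0], "angular": [0, 0, 0], "gripper": 0.4}, {"travel": [0, 0, 0], "angular": [0, 0, 0], "gripper": 0.4}, {"travel": [0, 0, 0], "angular": [0, 0, 0], "gripper": 0.4}, {"travel": [0, 0, 0], "angular": [0, 0, 0], "gripper": 0.4}])

```text
t: 24.4
tool_pos: [0.5288, 0.3024, 0.0864]
tool_rot: [2.904, 1.199, 0.001]
contact_force: [-0.3, 1.0, 0.3]
opening: 0.0344
grip_force: 0.0
```

Call:
step_arm(targets=[{"travel": [0, 0, 0.02], "angular": [0, 0, 0], "gripper": 0.4}, {"travel": [0, 0, 0.06], "angular": [0, 0, 0], "gripper": 0.4}, {"travel": [0, 0, 0.13], "angular": [0, 0, 0], "gripper": 0.4}, {"travel": [0, 0, 0.16], "angular": [0, 0, 0], "gripper": 0.4}])

```text
t: 24.8
tool_pos: [0.5304, 0.3031, 0.1876]
tool_rot: [-2.904, -1.199, -0.011]
contact_force: [0.6, 1.0, 0.7]
opening: 0.0341
grip_force: 0.0
```

Call:
step_arm(targets=[{"travel": [0.1, -0.45, 0], "angular": [0, 0, 1], "gripper": 0.9}, {"travel": [0.1, -0.45, 0], "angular": [0, 0, 1], "gripper": 0.9}, {"travel": [0.1, -0.45, 0], "angular": [0, 0, 1], "gripper": 0.9}, {"travel": [0.1, -0.45, 0], "angular": [0, 0, 1], "gripper": 0.9}, {"travel": [0.1, -0.45, 0], "angular": [0, 0, 1], "gripper": 0.9}, {"travel": [0.1, -0.45, 0], "angular": [0, 0, 1], "gripper": 0.9}, {"travel": [0.1, -0.45, 0], "angular": [0, 0, 1], "gripper": 0.9}, {"travel": [0.1, -0.45, 0], "angular": [0, 0, 1], "gripper": 0.9}])

```text
t: 25.6
tool_pos: [0.5888, 0.0316, 0.1829]
tool_rot: [2.227, 2.216, 0.001]
contact_force: [-0.6, -0.3, 0.0]
opening: 0.0768
grip_force: 0.0
```

```bash
python3 - <<'E'
from h import *
go(619.3,-1,80,45)
s=shot('scene');t=shot('top')
a=cv2.resize(s['img'][95:205,275:405,::-1],(480,406),interpolation=cv2.INTER_CUBIC)
b=cv2.resize(t['img'][145:265,90:210,::-1],(310,310),interpolation=cv2.INTER_CUBIC)
c=np.zeros((406,790,3),np.uint8);c[:,:480]=a;c[:310,480:]=b
cv2.imwrite('pics/m10.png',c)
gr=lambda r,g,b:(g-r>50)&(g-b>40)
show('green',blobs(t,(90,212,150,265),gr,.053),2)
bl=lambda r,g,b:(b-r>60)
show('tin',blobs(t,(255,290,155,190),bl,.030),1)
E
```

```text
t 25.6 p [588.8  31.6 182.9] head -0.27 tilt [0.0008 0.0005] open 76.8 grip 0.0 F [-0.6 -0.3  0. ]
travel [ 0.0508 -0.0544 -0.1716] turn deg 45.27 frac z 1.006
green 1263 [498.2 335.1] (array([499.9, 334.9]), array([113.1,  71.4]), 44.9)
```

View pics/m10.png

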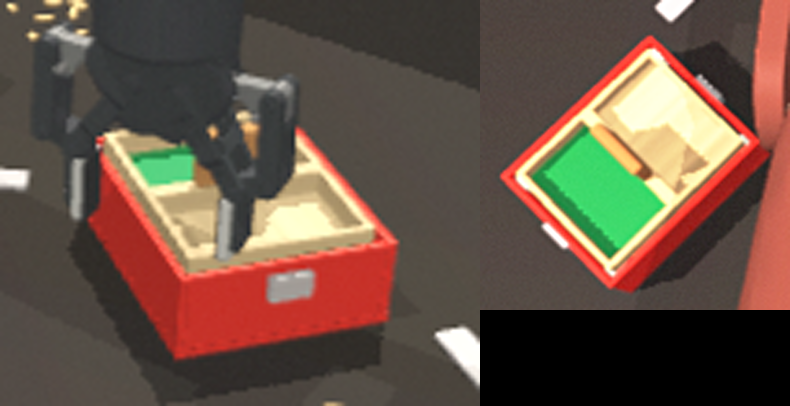

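The tray is seated with its green half on the square's side, at about (600,190) in the crop. Now the tin, gripped at heading 45°.

Call:
step_arm(targets=[{"travel": [0.0515, -0.0557, -0.05], "angular": [0, 0, 1], "gripper": 0.9}, {"travel": [0.0515, -0.0557, -0.1], "angular": [0, 0, 1], "gripper": 0.9}, {"travel": [0.0515, -0.0557, -0.15], "angular": [0, 0, 1], "gripper": 0.9}, {"travel": [0.0515, -0.0557, -0.18], "angular": [0, 0, 1], "gripper": 0.9}, {"travel": [0.0515, -0.0557, -0.18], "angular": [0, 0, 1], "gripper": 0.9}, {"travel": [0.0515, -0.0557, -0.18], "angular": [0, 0, 1], "gripper": 0.9}, {"travel": [0.0515, -0.0557, -0.18], "angular": [0, 0, 1], "gripper": 0.9}, {"travel": [0.0515, -0.0557, -0.18], "angular": [0, 0, 1], "gripper": 0.9}])

```text
t: 26.5
tool_pos: [0.6195, 0.0001, 0.0744]
tool_rot: [1.204, 2.901, 0.0]
contact_force: [-0.7, -1.1, 0.4]
opening: 0.077
grip_force: 0.0
```

```bash
python3 - <<'E'
from h import *
go(619.2,-1,4,45)
E
```

```text
t 26.5 p [6.195e+02 1.000e-01 7.440e+01] head 44.93 tilt [0.0003 0.    ] open 77.0 grip 0.0 F [-0.7 -1.1  0.4]
travel [-0.0005 -0.0019 -0.1173] turn deg 0.07 frac z 0.0016
```

Call:
step_arm(targets=[{"travel": [0, 0, -0.05], "angular": [0, 0, 0], "gripper": 0.9}, {"travel": [0, 0, -0.09], "angular": [0, 0, 0], "gripper": 0.9}, {"travel": [0, 0, -0.114], "angular": [0, 0, 0], "gripper": 0.9}, {"travel": [0, 0, -0.114], "angular": [0, 0, 0], "gripper": 0.9}, {"travel": [0, 0, -0.114], "angular": [0, 0, 0], "gripper": 0}, {"travel": [0, 0, -0.114], "angular": [0, 0, 0], "gripper": 0}, {"travel": [0, 0, -0.114], "angular": [0, 0, 0], "gripper": 0}, {"travel": [0, 0, -0.114], "angular": [0, 0, 0], "gripper": 0}, {"travel": [0, 0, -0.114], "angular": [0, 0, 0], "gripper": 0}, {"travel": [0, 0, -0.114], "angular": [0, 0, 0], "gripper": 0}], squeeze=50)

```text
t: 27.5
tool_pos: [0.6212, -0.0013, 0.0079]
tool_rot: [1.204, 2.898, 0.002]
contact_force: [0.4, 0.2, 6.8]
opening: 0.0463
grip_force: 52.0
```

Call:
step_arm(targets=[{"travel": [0, 0, 0], "angular": [0, 0, 0], "gripper": 0}, {"travel": [0, 0, 0.04], "angular": [0, 0, 0], "gripper": 0}, {"travel": [0, 0, 0.1], "angular": [0, 0, 0], "gripper": 0}, {"travel": [0, 0, 0.18], "angular": [0, 0, 0], "gripper": 0}, {"travel": [0, 0, 0.25], "angular": [0, 0, 0], "gripper": 0}, {"travel": [0, 0, 0.25], "angular": [0, 0, 0], "gripper": 0}])

```text
t: 28.1
tool_pos: [0.6239, -0.0016, 0.1644]
tool_rot: [1.2, 2.889, 0.006]
contact_force: [0.4, -0.1, 0.0]
opening: 0.0462
grip_force: 51.9
```

```bash
python3 - <<'E'
from h import *
go(497.9,332.8,156,45)
E
```

```text
t 28.1 p [623.9  -1.6 164.4] head 44.89 tilt [ 0.0141 -0.0017] open 46.2 grip 51.9 F [ 0.4 -0.1  0. ]
travel [-0.21    0.5574 -0.014 ] turn deg 0.11 frac z 0.0025
```

Call:
step_arm(targets=[{"travel": [-0.03, 0.07, 0], "angular": [0, 0, 0], "gripper": 0}, {"travel": [-0.06, 0.15, 0], "angular": [0, 0, 0], "gripper": 0}, {"travel": [-0.09, 0.23, 0], "angular": [0, 0, 0], "gripper": 0}, {"travel": [-0.12, 0.31, 0], "angular": [0, 0, 0], "gripper": 0}, {"travel": [-0.145, 0.39, 0], "angular": [0, 0, 0], "gripper": 0}, {"travel": [-0.17, 0.46, 0], "angular": [0, 0, 0], "gripper": 0}, {"travel": [-0.19, 0.52, 0], "angular": [0, 0, 0], "gripper": 0}, {"travel": [-0.2022, 0.5563, 0], "angular": [0, 0, 0], "gripper": 0}, {"travel": [-0.2022, 0.5563, 0], "angular": [0, 0, 0], "gripper": 0}, {"travel": [-0.2022, 0.5563, 0], "angular": [0, 0, 0], "gripper": 0}])

```text
t: 29.1
tool_pos: [0.4975, 0.3325, 0.1546]
tool_rot: [-1.203, -2.901, 0.003]
contact_force: [0.5, -0.6, -1.3]
opening: 0.0462
grip_force: 51.9
```

```bash
python3 - <<'E'
from h import *
go(497.9,332.8,63,45)
E
```

```text
t 29.1 p [497.5 332.5 154.6] head 44.95 tilt [-0.0013 -0.0012] open 46.2 grip 51.9 F [ 0.5 -0.6 -1.3]
travel [ 0.0007  0.0005 -0.1527] turn deg 0.05 frac z 0.0012
```

Call:
step_arm(targets=[{"travel": [0, 0, -0.04], "angular": [0, 0, 0], "gripper": 0}, {"travel": [0, 0, -0.08], "angular": [0, 0, 0], "gripper": 0}, {"travel": [0, 0, -0.11], "angular": [0, 0, 0], "gripper": 0}, {"travel": [0, 0, -0.13], "angular": [0, 0, 0], "gripper": 0}, {"travel": [0, 0, -0.142], "angular": [0, 0, 0], "gripper": 0}, {"travel": [0, 0, -0.15], "angular": [0, 0, 0], "gripper": 0}, {"travel": [0, 0, -0.155], "angular": [0, 0, 0], "gripper": 0}, {"travel": [0, 0, -0.155], "angular": [0, 0, 0], "gripper": 0}])

```text
t: 29.9
tool_pos: [0.4985, 0.3327, 0.0631]
tool_rot: [1.205, 2.901, 0.001]
contact_force: [0.2, 0.8, -1.1]
opening: 0.0463
grip_force: 51.9
```

Call:
step_arm(targets=[{"travel": [0, 0, 0], "angular": [0, 0, 0], "gripper": 0.6}, {"travel": [0, 0, 0], "angular": [0, 0, 0], "gripper": 0.7}, {"travel": [0, 0, 0], "angular": [0, 0, 0], "gripper": 0.7}, {"travel": [0, 0, 0], "angular": [0, 0, 0], "gripper": 0.7}])

```text
t: 30.3
tool_pos: [0.4984, 0.3329, 0.0632]
tool_rot: [1.205, 2.901, 0.001]
contact_force: [0.4, 1.2, 0.0]
opening: 0.0596
grip_force: 0.0
```

Call:
step_arm(targets=[{"travel": [0, 0, 0.02], "angular": [0, 0, 0], "gripper": 0.7}, {"travel": [0, 0, 0.06], "angular": [0, 0, 0], "gripper": 0.7}, {"travel": [0, 0, 0.13], "angular": [0, 0, 0], "gripper": 0.7}, {"travel": [0, 0, 0.18], "angular": [0, 0, 0], "gripper": 0.7}])

```text
t: 30.7
tool_pos: [0.4988, 0.333, 0.1741]
tool_rot: [1.204, 2.9, 0.003]
contact_force: [0.0, 0.2, 1.2]
opening: 0.0599
grip_force: 0.0
```

Call:
step_arm(targets=[{"travel": [-0.1, -0.45, 0.05], "angular": [0, 0, 0], "gripper": 0.7}, {"travel": [-0.1, -0.45, 0.05], "angular": [0, 0, 0], "gripper": 0.7}, {"travel": [-0.1, -0.45, 0.05], "angular": [0, 0, 0], "gripper": 0.7}, {"travel": [-0.1, -0.45, 0.05], "angular": [0, 0, 0], "gripper": 0.7}, {"travel": [-0.1, -0.45, 0.05], "angular": [0, 0, 0], "gripper": 0.7}, {"travel": [-0.1, -0.45, 0.05], "angular": [0, 0, 0], "gripper": 0.7}, {"travel": [-0.1, -0.45, 0.05], "angular": [0, 0, 0], "gripper": 0.7}, {"travel": [-0.1, -0.45, 0.05], "angular": [0, 0, 0], "gripper": 0.7}])

```text
t: 31.5
tool_pos: [0.4384, 0.0624, 0.2017]
tool_rot: [1.207, 2.899, 0.002]
contact_force: [0.5, 0.9, -0.1]
opening: 0.0599
grip_force: 0.0
```

```bash
python3 - <<'E'
from h import *
s=shot('scene');t=shot('top')
a=cv2.resize(s['img'][95:205,275:405,::-1],(440,372),interpolation=cv2.INTER_CUBIC)
b=cv2.resize(t['img'][145:265,90:210,::-1],(350,350),interpolation=cv2.INTER_CUBIC)
c=np.zeros((372,790,3),np.uint8);c[:,:440]=a;c[:350,440:]=b
cv2.imwrite('pics/m11.png',c)
show('tin',blobs(t,(90,212,150,265),lambda r,g,b:(b-r>60),.083),1)
E
```

```text
tin 181 [497.4 334.4] (array([497.7, 334.7]), array([36. , 35.7]), 2.7)
```

View pics/m11.png

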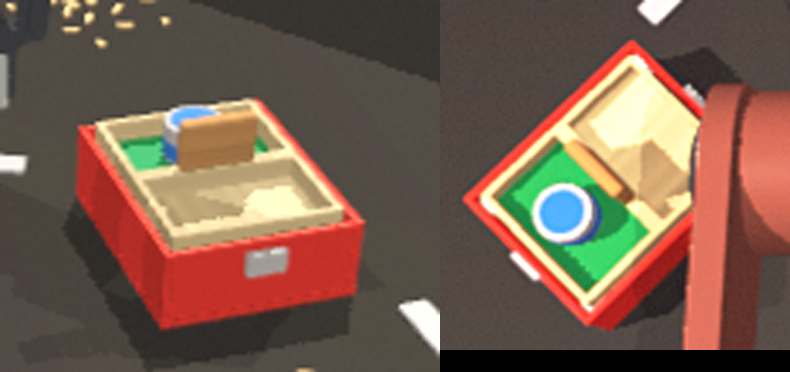

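The tin stands upright in the green half, at about (565,210) in the crop, and its disc measures 36 mm as before. The tray is level and the arm is clear, so I hand in.

Call:
step_arm(targets=[{"travel": [0, 0, 0], "angular": [0, 0, 0], "gripper": 0.7}, {"travel": [0, 0, 0], "angular": [0, 0, 0], "gripper": 0.7}, {"travel": [0, 0, 0], "angular": [0, 0, 0], "gripper": 0.7}, {"travel": [0, 0, 0], "angular": [0, 0, 0], "gripper": 0.7}])

```text
t: 32.0
tool_pos: [0.4381, 0.063, 0.2005]
tool_rot: [-1.204, -2.901, 0.0]
contact_force: [-0.5, 0.9, -0.0]
opening: 0.0597
grip_force: 0.0
```

```bash
python3 -c "
from station import ctrl
print(ctrl.finish_job())"
```

```text
the job is handed in; nothing more can be done
None
```

The kit is packed and handed in at about 32 s: gouge and square in their pockets, tray level on the posts and tin upright in the green half, as far as the pictures show; the hand-in returned no verdict.

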